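# Sort the hydraulic couplers by heft and lock the transit rack

## Task

Slide the blue transit rack's lock strip open to its end stop, then heft each coupler on the bench: those that still have their valve inside (about twice as heavy) go into the rack, each lying flat in a cradle of its own, and the stripped, light ones go flat on the floor of the red scrap tray, not piled up. When all are sorted, slide the lock strip fully home to its locked stop, and leave the adapter, the loose tip protectors and the bracket where they are.

Things in the scene. Friction and masses are not known exactly. Their poses are not given: they have to be found in the camera images.
- coupler0_center (a point): Tractor coupler, lying: bright steel square body 46 x 46 x 64 mm, round sleeve under a red nylon protector (41 mm dia.) at one end, red plug at the other. Point: centre of the square body, 23 mm above what it lies on (any side face down). Its x axis runs along the coupler: 60 mm to the protector's end (+x), 48 mm to the plug's end (-x).
- coupler0: The same coupler0. Origin: middle of one side face, 23 mm from the centre. All couplers look alike; a complete one, its valve shut inside out of sight (it may rattle 3 mm), weighs 0.70 to 0.82 kg, a stripped empty one 0.31 to 0.37 kg. Three or four couplers are present, at most three of a kind.
- coupler1_center (a point): A coupler that looks just like coupler0; same point and axes.
- coupler1: The same coupler1; origin as for coupler0.
- coupler2_center (a point): A coupler that looks just like coupler0; same point and axes.
- coupler2: The same coupler2; origin as for coupler0.
- coupler3_center (a point): A coupler that looks just like coupler0 (absent in most starts); same point and axes.
- coupler3: The same coupler3; origin as for coupler0.
- coupler4_center (a point): A coupler that looks just like coupler0 (absent in most starts); same point and axes.
- coupler4: The same coupler4; origin as for coupler0.
- rack: Blue steel transit rack, fixed, 168 mm (x) by 292 mm (y). Origin under its middle, on the bench; x runs along the cradles towards the lock strip, y across them. Hardwood strips, tops 18 mm above the bench, part the three cradles; low end walls, tops 24 mm up. Two guide posts of the lock strip, 68 mm high, stand at x = +83 mm, y = -60 and +60 mm.
- cradle0 (a point): Centre of the floor of the cradle at the rack's y = -92 mm, 6 mm above the bench. Each cradle is 56 mm wide (along y) and 142 mm long inside (along x); a coupler lies flat in it, along x, either way round. Axes as the rack's.
- cradle1 (a point): As cradle0: floor centre of the middle cradle, the rack's y = 0.
- cradle2 (a point): As cradle0: floor centre of the cradle at the rack's y = +92 mm.
- lock (a joint): Lock strip, m: 0 = locked, at its stop; 0.046 = open, at its other stop; grows towards the rack's +y; stays where left; rubs with 2 to 3 N. Strip: yellow, 4 mm thick, underside 58 mm above the bench, along y at the rack's x = +72 mm, with three tabs 20 mm wide reaching in to x = +27 mm. Locked, a tab lies over the middle of each cradle; open, the tabs lie midway between the cradles.
- lock_grip (a point): Centre of the black grip block of the lock strip: 24 x 24 mm, 31 mm high (62 to 93 mm above the bench), at the rack's x = +72 mm, y = -134 mm when locked. It moves with the strip.
- scrap_tray: Red open steel scrap tray, fixed to the bench, 270 mm (x) by 150 mm (y) outside, walls 5 mm thick and 36 mm high, floor 5 mm thick under a 3 mm mat. Origin under its middle, on the bench. It has room for three couplers side by side, lying along its y, 85 mm apart.
- gauge_adapter: Bystander: tarnished bronze gauge adapter, 85 mm long and 38 mm high, lying on the bench. Origin under its middle.
- tip_protector0: Bystander: red nylon tip protector, a cap 48 mm dia. and 50 mm high. Origin under its middle.
- tip_protector1: Bystander: as tip_protector0 (absent in most starts).
- bracket: Bystander: grey aluminium angle bracket, 90 x 60 mm, 56 mm high. Origin under its middle.
- tray_mat: Black rubber mat that lines the whole floor of the scrap tray, fixed, its top 8 mm above the bench; couplers in the tray lie on it. Origin at the middle of its underside; axes as the tray's.
Things that resemble listed ones, but are neither listed nor needed, are in the scene too. Leave any turquoise look-alike of the coupler3 alone. What is shaped like the coupler1 but orange is not meant.

How it is judged:
By the outcome, as a careful person would: the job done as asked, in the order asked, and still so for the second after the job is handed in, with the robot touching nothing.
Of valve0, valve1, valve2 only 1 to 2 are there at a start; the rules pass over those that are not, and their reading is None.
Of coupler3, coupler4, tip_protector1 only 1 to 1 are there at a start; the rules pass over those that are not, and their reading is None.
At some moment in a run one of coupler0, coupler1, coupler2, coupler3, coupler4 may be knocked a few centimetres aside while the robot is not near it.
Once in a run the grip may slacken for a moment while it holds something.
It also fails if it takes over 208 s, if anything falls off the work surface, if the arm or the gripper's body presses on something with over 40 N, if the wrist force passes 120 N, or if a joint passes its speed limit or range.

## Robot

A 6-joint arm with a two-finger parallel gripper is mounted at the origin on the work surface. World frame = base frame: x ahead of the robot, y to its left, z up, the work surface at z = 0. Lengths are in m, angles in rad, forces in N, time in s.
With the tool pointing down it reaches from about 0.275 to 0.75 m from the base axis. Payload 10.2 kg.
Tool frame: the origin (TCP) lies on the centre line of the jaws, within the pads' length; the fingertips stand 11 mm ahead of it and the grasp point (between the pads) lies 8 mm behind it (robot.tcp_to_tips is the distance from the TCP to the fingertips, in m); z points along the fingers, y is the line along which they close (so a half turn about z gives the same grasp; the last joint's range is limited). The gripper opens to 88 mm and grips with 3 to 60 N. Pads are 18 mm wide; open, the fingers measure 123 mm over their backs; the gripper's body (75 mm by 187 mm) begins 45 mm behind the grasp point.
Start: joints at [-1.347, 0.313, 1.498, -0, 1.331, -0.223], TCP at [0.227, -0.473, 0.25] pointing down, gripper open.
Joint ranges: [-2.94, 2.94], [-0.97, 2.17], [0.19, 2.56], [-1.23, 4.37], [0.02, 3.11], [-2.88, 2.88]. Speed limits (rad/s): [2.39, 2.39, 3.01, 3.14, 3.14, 3.14].

## Interface

Orientations are given as a unit quaternion [x, y, z, w].
In Python, from cell import telemetry, capture, robot gives the robot as it stands.
- The arm moves only by the tool jog_arm, never from a script. Its argument "moves" is a list of rows, each a list of 5 numbers: the shift along the tool's x, y, z in units of 50 mm (1.0 is 50 mm), then the turn about the tool's z in units of 8 degrees (1.0 is 8 degrees), then the opening, from -1 (shut) to 1 (fully open). In form: [[tx, ty, tz, spin, hand], ...]. A call has 1 to 12 rows; each row shifts and turns the commanded pose from where the row before left it, along the tool's axes as they then stand; what a row does not reach is not made up. A row lasts 1/8 s, in which the tool goes at most 62.5 mm and 10.7 degrees, less where a joint would pass 70% of its speed; a pose out of reach is approached as far as the arm can. A call is refused whole if a number of a shift passes 1 or a number of a turn 1, either way. A call with a gripper value outside its range is refused whole. The fingers move at their own pace and stop on an object; "squeeze" is the grip in N (left out, the last holds). Time passes only in rows, so rows that do not move let the fingers close. It gives the time, the measured TCP pose, the force, the opening and the grip force at its end, in the units of the state.
- telemetry.read_state(): the state, without advancing time (a new reading comes with each control period).
- capture(name): name is "side" or "top"; returns a dict with "pixels" (400x640x3 uint8, blue, green, red), "camera_matrix" (3x3 intrinsics, pixels), "R" (3x3) and "t" (3): a world point X has camera coordinates R X + t. Camera axes: x right, y down, z forward; pixel columns grow to the right and rows downward; lengths in m; the calibration is good to about 2 mm. A picture is of the moment at which its call begins. There is no depth.
- robot.sign_off(): hands the job in; it is judged then, once.
The state is a dict: "time_s": time; "joints": joint angles; "qd": joint speeds; "joint_torque": joint torques, N m; "tool_pos": TCP position; "tool_rot": TCP orientation; "wrist_force": force on the tool from outside, world axes, zero at the start; "moment": the same for the moment, N m; "finger_gap": finger opening in m; "gripper_force": force on a finger pad.
Only numpy, scipy, OpenCV 4.12 (cv2) and the standard library are available. Lean on these libraries where they do the work, as an engineer would, in place of code of your own. Each camera call takes 0.05 s, during which the arm holds its last target. There are 200 camera calls.

## Working session

There is one attempt and no reset: what is moved stays moved. The work goes in short steps, Python scripts to look and compute and a tool call to move; the robot and the scene stay as the last step left them, time stands still between calls to the robot, and variables do not carry over. Pictures are saved under pics/ and viewed, at most 14 in all, crops included, and the job is handed in when it is done.

Besides the shell and the picture viewer there is one more tool, called by a JSON object that holds its "fn" and its "kwargs". jog_arm: Moves the arm, as the interface text tells. Its arguments: {"type":"object","properties":{"moves":{"type":"array","items":{"type":"array","items":{"type":"number"}}},"squeeze":{"type":"number"}},"required":["moves"]}

```bash
mkdir -p pics; ls
python3 - <<'E'
from cell import telemetry, capture, robot
import cv2
s=telemetry.read_state()
for k,v in s.items(): print(k,v)
for n in("top","side"):
    c=capture(n); cv2.imwrite(f"pics/{n}0.png",c["pixels"])
    print(n,c["camera_matrix"],c["R"],c["t"])
E
```

```text
pics
time_s 0.0
joints [-1.34740829e+00  3.13398516e-01  1.49842240e+00  3.80170634e-06
  1.33099833e+00 -2.23388076e-01]
qd [-0.00019913 -0.00031324 -0.00012437 -0.00041398 -0.00020482  0.00040591]
joint_torque [-3.09709380e-03 -4.02221990e+01 -2.52269447e+01  6.93163765e-02
  3.53423157e-02 -9.00190003e-05]
tool_pos [ 0.22677485 -0.47324038  0.24919293]
tool_rot [ 9.75152392e-01  2.21534276e-01  1.84619754e-06 -6.13296065e-04]
wrist_force [-0.11141369  0.20649858  0.63535125]
moment [ 0.0396631  -0.01176764  0.01054748]
gripper_force 0.0
finger_gap 0.08779117860738322
top [[496.85441011   0.         323.8502718 ]
 [  0.         496.85441011 199.22460219]
 [  0.           0.           1.        ]] [[-0.01035648 -0.99990563  0.00902582]
 [-0.98277433  0.0085126  -0.18461352]
 [ 0.18451926 -0.01078229 -0.98276975]] [0.00719754 0.55284515 1.38807666]
side [[367.08029381   0.         320.02518209]
 [  0.         367.08029381 198.4640438 ]
 [  0.           0.           1.        ]] [[-0.90634495 -0.4224487  -0.00871374]
 [-0.27928543  0.61441494 -0.73789832]
 [ 0.31707804 -0.66635679 -0.67485565]] [0.48524776 0.22000948 0.8321253 ]
```

View pics/top0.png

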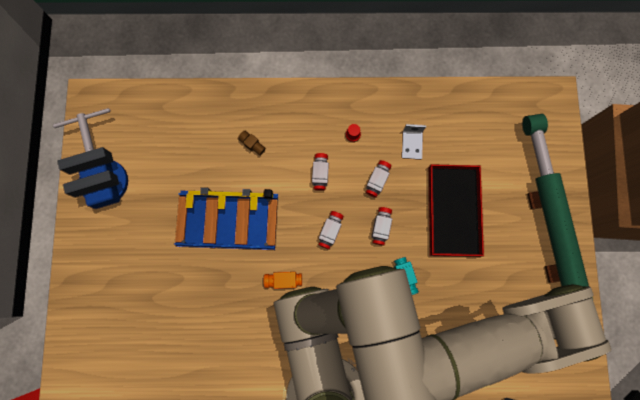

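View pics/side0.png

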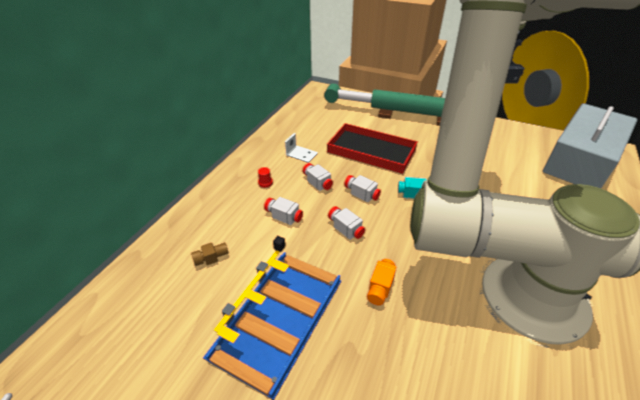

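The top view shows four steel/red couplers at px (320,171), (378,178), (331,230) and (382,226). The orange look-alike is at (283,280) and the turquoise one at (405,275); neither is meant. The rack is at (227,220) with its grip at (267,194), and the tray is at (456,210). I'll write the helpers, measure, and confirm in an enlarged crop.

```bash
cat > h.py <<'E'
from cell import telemetry, capture, robot
import cv2, numpy as np
def p2w(c,u,v,z):
    d=c["R"].T@np.linalg.inv(c["camera_matrix"])@np.array([u,v,1.]); o=-c["R"].T@c["t"]
    return o+d*(z-o[2])/d[2]
def w2p(c,X):
    p=(c["R"]@np.asarray(X,float).T).T+c["t"]; p=p@c["camera_matrix"].T; return p[...,:2]/p[...,2:]
def couplers(c, box=(290,140,425,300)):
    "steel bodies and red ends -> centre (top face) and axis towards the protector"
    im=c["pixels"]; hsv=cv2.cvtColor(im,cv2.COLOR_BGR2HSV); H,S,V=cv2.split(hsv)
    red=(((H<8)|(H>172))&(S>150)&(V>70)); st=((S<60)&(V>110))
    m=np.zeros(S.shape,np.uint8); x0,y0,x1,y1=box; m[y0:y1,x0:x1]=st[y0:y1,x0:x1]
    n,l,s,ce=cv2.connectedComponentsWithStats(m); out=[]
    for i in range(1,n):
        if not 150<s[i,4]<900: continue
        near=cv2.dilate((l==i).astype(np.uint8),np.ones((3,3)),iterations=6)>0
        r=np.argwhere(red&near)[:,::-1]; 
        if len(r)<10: continue
        b=np.argwhere(l==i)[:,::-1]; a=np.vstack([b,r])
        w=np.array([p2w(c,u,v,.035)[:2] for u,v in a]); bw=w[:len(b)]
        d=cv2.fitLine(w.astype(np.float32),cv2.DIST_L2,0,.01,.01).ravel()[:2]
        t=(w-bw.mean(0))@d; 
        if t.max()<-t.min(): d=-d
        out.append((np.round(ce[i]),np.round(bw.mean(0),4),round(float(np.degrees(np.arctan2(d[1],d[0]))),1),s[i,4],len(r),np.round([t.min(),t.max()],3)))
    return out
E
python3 - <<'E'
from h import *
c=capture("top")
for o in couplers(c): print(*o)
im=c["pixels"]
P=lambda u,v,z:print((u,v),np.round(p2w(c,u,v,z),3))
print("tray rim");[P(u,v,.036) for u,v in((430,165),(481,165),(483,255),(431,256))]
crop=lambda x0,y0,x1,y1,f,n:cv2.imwrite(n,cv2.resize(im[y0:y1,x0:x1],None,fx=f,fy=f,interpolation=cv2.INTER_CUBIC))
crop(165,175,295,260,6,"pics/rack.png"); crop(285,110,495,290,3.3,"pics/coup.png")
E
```

```text
[320. 171.] [0.6407 0.0126] -3.7 341 91 [-0.052  0.056]
[378. 178.] [ 0.6188 -0.1595] -25.9 345 99 [-0.054  0.056]
[382. 226.] [ 0.4754 -0.1669] -13.0 356 106 [-0.054  0.057]
[330. 230.] [ 0.4655 -0.0152] -23.1 374 105 [-0.053  0.057]
tray rim
(430, 165) [ 0.657 -0.315  0.036]
(481, 165) [ 0.655 -0.467  0.036]
(483, 255) [ 0.389 -0.454  0.036]
(431, 256) [ 0.387 -0.304  0.036]
```

View pics/rack.png

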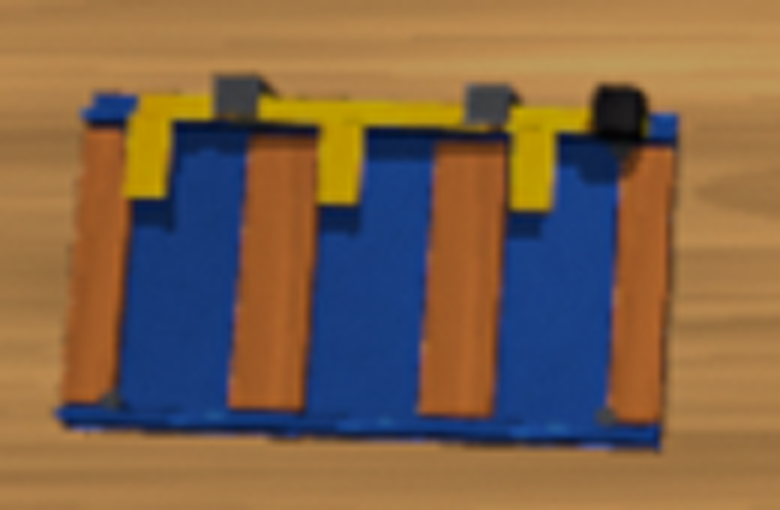

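View pics/coup.png

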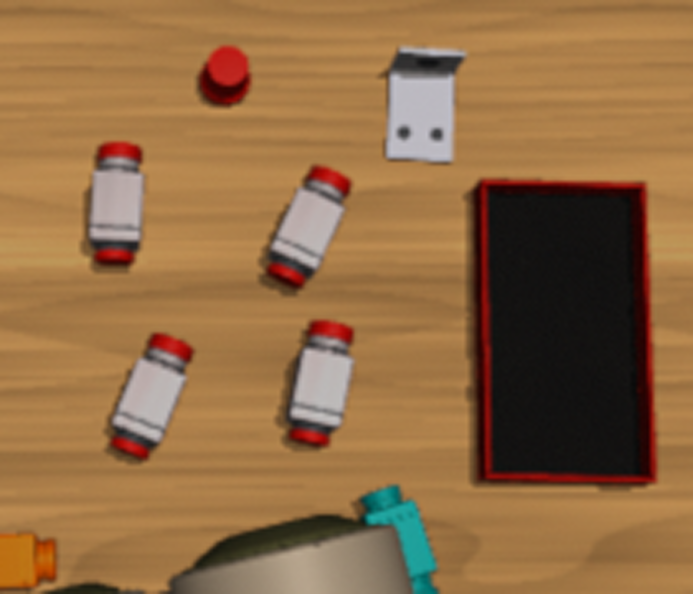

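The crop shows the four steel couplers with red ends, all alike. The two others (orange, turquoise) are clearly different colours. In the rack crop the tabs end at (146,197), (338,204) and (531,211), with the grip block top at about (620,108). I'll fit the rack and tray poses next.

Run:
```python
from h import *
from scipy.optimize import least_squares
c=capture("top")
def fit(L,px,x0):
    L=np.array(L,float);px=np.array(px,float)
    def f(p):
        a=p[2];R=np.array([[np.cos(a),-np.sin(a)],[np.sin(a),np.cos(a)]])
        return (w2p(c,np.c_[L[:,:2]@R.T+p[:2],L[:,2]])-px).ravel()
    r=least_squares(f,x0);return r.x,np.abs(r.fun).max()
k=lambda a:[(165-.0+(u+.5)/6-.5,175+(v+.5)/6-.5) for u,v in a]
z=.018
L=[(.071,.064,z),(.071,.028,z),(-.071,.064,z),(-.071,.028,z),(.071,-.028,z),(.071,-.064,z),(-.071,-.028,z),(-.071,-.064,z),(-.071,.12,z),(.071,-.12,z),(-.071,-.12,z)]
px=k([(250,138),(318,138),(230,408),(303,412),(435,143),(507,147),(418,413),(493,415),(118,403),(618,150),(607,418)])
p,e=fit(L,px,[.5,.27,0]);print("rack",np.round(p,4),np.degrees(p[2]),e)
a=p[2];R=np.array([[np.cos(a),-np.sin(a)],[np.sin(a),np.cos(a)]])
for u,v in k([(146,197),(338,204),(531.5,211)]): print("tab",np.round((p2w(c,u,v,.062)[:2]-p[:2])@R,4))
for u,v in k([(618,106)]): print("grip",np.round((p2w(c,u,v,.093)[:2]-p[:2])@R,4),p2w(c,u,v,.093))
for y in(-.092,0,.092): print("cradle",np.round(R@[0,y]+p[:2],4))
for y in(-.134,-.088): print("gripW",np.round(R@[.072,y]+p[:2],4))
t,e=fit([(.135,.075,.036),(.135,-.075,.036),(-.135,-.075,.036),(-.135,.075,.036)],[(430,165),(481,165.5),(483.5,255.5),(431,256)],[.52,-.385,0]);print("tray",np.round(t,4),np.degrees(t[2]),e)
s=telemetry.read_state();from scipy.spatial.transform import Rotation as Ro
print(Ro.from_quat(s["tool_rot"]).as_matrix().round(3), s["tool_pos"])
```

```text
rack [ 0.4987  0.2891 -0.0403] -2.3086266972245664 1.8279878628527229
tab [0.0277 0.1003]
tab [0.0272 0.0087]
tab [ 0.0268 -0.0835]
grip [ 0.0729 -0.1256] [0.56644627 0.16067021 0.093     ]
cradle [0.4949 0.1972]
cradle [0.4987 0.2891]
cradle [0.5024 0.381 ]
gripW [0.5652 0.1523]
gripW [0.5671 0.1983]
tray [ 0.5212 -0.3854 -0.0334] -1.9151764051268474 1.1618209682584961
[[ 0.902  0.432 -0.   ]
 [ 0.432 -0.902  0.001]
 [ 0.    -0.001 -1.   ]] [ 0.22678321 -0.47336999  0.24940184]
```

The strip starts about 8 mm open, with the grip at (0.566, 0.161). Rack and tray poses agree with their given sizes. I'll add a small planner that converts target poses to move units.

```bash
cat > plan.py <<'E'
from h import *
def pose():
    s=telemetry.read_state(); x,y,z,w=s["tool_rot"]
    return [*s["tool_pos"],np.degrees(np.arctan2(2*(x*y+z*w),1-2*(y*y+z*z)))]
def plan(targets,p=None):
    "targets: (x,y,z,psi_deg,hand[,rows]); prints rows in the move units, psi = yaw of tool x"
    p=list(p or pose()); print("from",np.round(p,4))
    for t in targets:
        d=(t[3]-p[3]+180)%360-180; L=np.linalg.norm(np.array(t[:3])-p[:3])
        n=t[5] if len(t)>5 else int(max(np.ceil(L/.04),np.ceil(abs(d)/8),1)); rows=[]
        for i in range(n):
            k=n-i; e=(np.array(t[:3])-p[:3])/k; a=np.radians(p[3]); s,c=np.sin(a),np.cos(a)
            r=np.round([(c*e[0]+s*e[1])/.05,(s*e[0]-c*e[1])/.05,-e[2]/.05,-((t[3]-p[3]+180)%360-180)/k/8],2)
            p[0]+=.05*(c*r[0]+s*r[1]);p[1]+=.05*(s*r[0]-c*r[1]);p[2]-=.05*r[2];p[3]-=8*r[3]; rows.append([*map(float,r),t[4]])
        print(n,"->",np.round(p,4)); 
        print(str(rows).replace(" ",""))
E
python3 - <<'E'
from plan import *
plan([(.566,.161,.16,87.7,1,20),(.566,.161,.08,87.7,1,3)])
E
```

```text
from [ 0.2268 -0.4734  0.2494 25.5981]
20 -> [ 0.5658  0.1611  0.1599 87.6781]
[[0.58,-0.43,0.09,-0.39,1],[0.6,-0.39,0.09,-0.39,1],[0.62,-0.36,0.09,-0.39,1],[0.64,-0.33,0.09,-0.39,1],[0.66,-0.29,0.09,-0.39,1],[0.67,-0.25,0.09,-0.39,1],[0.69,-0.22,0.09,-0.39,1],[0.7,-0.18,0.09,-0.39,1],[0.71,-0.14,0.09,-0.39,1],[0.71,-0.1,0.09,-0.39,1],[0.72,-0.06,0.09,-0.39,1],[0.72,-0.02,0.09,-0.39,1],[0.72,0.01,0.09,-0.39,1],[0.72,0.05,0.09,-0.38,1],[0.71,0.09,0.09,-0.39,1],[0.71,0.13,0.09,-0.38,1],[0.7,0.17,0.09,-0.39,1],[0.69,0.21,0.09,-0.38,1],[0.67,0.24,0.08,-0.39,1],[0.66,0.27,0.09,-0.38,1]]
3 -> [5.65800e-01 1.61100e-01 7.99000e-02 8.76781e+01]
[[-0.0,0.0,0.53,-0.0,1],[-0.0,0.0,0.53,-0.0,1],[-0.0,0.0,0.54,-0.0,1]]
```

{"fn": "jog_arm", "kwargs": {"moves": [[0.58, -0.43, 0.09, -0.39, 1], [0.6, -0.39, 0.09, -0.39, 1], [0.62, -0.36, 0.09, -0.39, 1], [0.64, -0.33, 0.09, -0.39, 1], [0.66, -0.29, 0.09, -0.39, 1], [0.67, -0.25, 0.09, -0.39, 1], [0.69, -0.22, 0.09, -0.39, 1], [0.7, -0.18, 0.09, -0.39, 1], [0.71, -0.14, 0.09, -0.39, 1], [0.71, -0.1, 0.09, -0.39, 1], [0.72, -0.06, 0.09, -0.39, 1], [0.72, -0.02, 0.09, -0.39, 1]]}}

```text
time_s: 1.7
tool_pos: [0.4313, -0.0915, 0.1956]
tool_rot: [0.852, 0.524, 0.0, 0.0]
wrist_force: [0.2, -0.4, 0.2]
finger_gap: 0.0883
gripper_force: 0.0
```

{"fn": "jog_arm", "kwargs": {"moves": [[0.72, 0.01, 0.09, -0.39, 1], [0.72, 0.05, 0.09, -0.38, 1], [0.71, 0.09, 0.09, -0.39, 1], [0.71, 0.13, 0.09, -0.38, 1], [0.7, 0.17, 0.09, -0.39, 1], [0.69, 0.21, 0.09, -0.38, 1], [0.67, 0.24, 0.08, -0.39, 1], [0.66, 0.27, 0.09, -0.38, 1], [0, 0, 0, 0, 1], [0, 0, 0, 0, 1]]}}

```text
time_s: 2.95
tool_pos: [0.5655, 0.1605, 0.1601]
tool_rot: [0.721, 0.692, -0.0, -0.0]
wrist_force: [-0.5, -0.0, 0.2]
finger_gap: 0.0884
gripper_force: 0.0
```

{"fn": "jog_arm", "kwargs": {"moves": [[0, 0, 0.53, 0, 1], [0, 0, 0.53, 0, 1], [0, 0, 0.54, 0, 1], [0, 0, 0, 0, 1], [0, 0, 0, 0, -1], [0, 0, 0, 0, -1], [0, 0, 0, 0, -1], [0, 0, 0, 0, -1], [0, 0, 0, 0, -1], [0, 0, 0, 0, -1]], "squeeze": 12}}

```text
time_s: 4.2
tool_pos: [0.5658, 0.161, 0.0802]
tool_rot: [0.721, 0.693, -0.0, -0.0]
wrist_force: [-0.3, 0.3, 0.2]
finger_gap: 0.0306
gripper_force: 0.0
```

```bash
python3 -c "
from plan import *
print(np.round(pose(),4)); s=telemetry.read_state(); print(s['finger_gap'],s['gripper_force'],s['wrist_force'])"
```

```text
[5.6580e-01 1.6100e-01 8.0200e-02 8.7681e+01]
0.03062752744723459 0.0 [-0.33504071  0.31836001  0.23756955]
```

{"fn": "jog_arm", "kwargs": {"moves": [[0, 0, 0, 0, -1], [0, 0, 0, 0, -1], [0, 0, 0, 0, -1], [0.12, 0, 0, 0, -1], [0.12, 0, 0, 0, -1], [0.12, 0, 0, 0, -1], [0.12, 0, 0, 0, -1], [0.12, 0, 0, 0, -1]]}}

```text
time_s: 5.2
tool_pos: [0.5661, 0.1908, 0.0801]
tool_rot: [0.721, 0.693, -0.001, -0.001]
wrist_force: [-4.5, -2.8, 3.0]
finger_gap: 0.0242
gripper_force: 12.0
```

{"fn": "jog_arm", "kwargs": {"moves": [[0.05, 0, 0, 0, -1], [0.05, 0, 0, 0, -1], [0.05, 0, 0, 0, -1]]}}

```text
time_s: 5.58
tool_pos: [0.5665, 0.198, 0.0801]
tool_rot: [0.721, 0.693, -0.002, -0.0]
wrist_force: [-6.7, -14.8, 4.2]
finger_gap: 0.0237
gripper_force: 12.0
```

{"fn": "jog_arm", "kwargs": {"moves": [[0.04, 0, 0, 0, -1], [0.04, 0, 0, 0, -1], [0, 0, 0, 0, -1], [-0.02, 0, 0, 0, -1]]}}

```text
time_s: 6.08
tool_pos: [0.5666, 0.1998, 0.0799]
tool_rot: [0.721, 0.693, -0.002, -0.0]
wrist_force: [-3.8, -5.9, 3.3]
finger_gap: 0.0238
gripper_force: 12.0
```

{"fn": "jog_arm", "kwargs": {"moves": [[0, 0, 0, 0, 1], [0, 0, 0, 0, 1], [0, 0, 0, 0, 1], [0, 0, 0, 0, 1], [0, 0, 0, 0, 1], [0, 0, -0.8, 0, 1], [0, 0, -0.8, 0, 1], [-0.6, 0, -0.4, 0, 1], [-0.8, 0, 0, 0, 1], [-0.8, 0, 0, 0, 1]]}}

```text
time_s: 7.32
tool_pos: [0.5629, 0.0905, 0.1805]
tool_rot: [0.721, 0.693, 0.0, 0.0]
wrist_force: [-0.2, -0.3, 0.5]
finger_gap: 0.0885
gripper_force: 0.0
```

Run:
```python
from plan import *
c=capture("top")
for o in couplers(c): print(*o)
im=c["pixels"]; print(np.round(pose(),4))
cv2.imwrite("pics/rack2.png",cv2.resize(im[110:290,165:425],None,fx=3,fy=3,interpolation=cv2.INTER_CUBIC))
```

```text
[321. 172.] [0.6379 0.0105] -5.0 289 72 [-0.05   0.054]
[378. 178.] [ 0.6185 -0.1595] -25.4 341 97 [-0.054  0.056]
[382. 226.] [ 0.4753 -0.1669] -12.9 355 105 [-0.053  0.057]
[330. 231.] [ 0.4637 -0.0143] -23.6 351 93 [-0.051  0.056]
[5.62900e-01 8.65000e-02 1.80400e-01 8.75351e+01]
```

View pics/rack2.png

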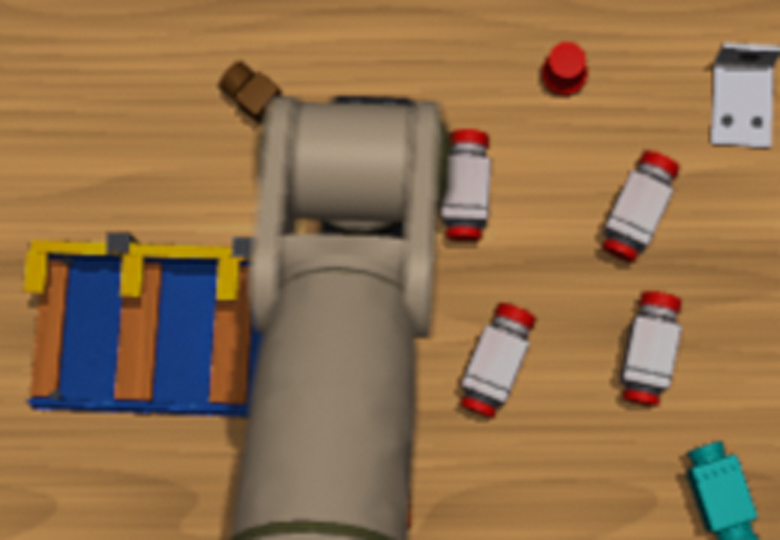

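The picture shows the tabs now over the wood strips, so the lock is open at its stop. The couplers are unmoved. Next is coupler A at px (320,171).

Run:
```python
from plan import *
plan([(.6405,.012,.13,176.2,1,12)])
```

```text
from [5.62900e-01 8.65000e-02 1.80400e-01 8.75351e+01]
12 -> [6.407000e-01 1.180000e-02 1.299000e-01 1.761751e+02]
[[-0.12,0.13,0.08,-0.92,1],[-0.13,0.12,0.08,-0.92,1],[-0.15,0.1,0.08,-0.92,1],[-0.16,0.08,0.09,-0.92,1],[-0.17,0.06,0.08,-0.93,1],[-0.18,0.04,0.09,-0.92,1],[-0.18,0.01,0.08,-0.93,1],[-0.18,-0.01,0.09,-0.92,1],[-0.18,-0.03,0.08,-0.93,1],[-0.17,-0.05,0.09,-0.92,1],[-0.16,-0.08,0.08,-0.93,1],[-0.15,-0.1,0.09,-0.92,1]]
```

{"fn": "jog_arm", "kwargs": {"moves": [[-0.12, 0.13, 0.08, -0.92, 1], [-0.13, 0.12, 0.08, -0.92, 1], [-0.15, 0.1, 0.08, -0.92, 1], [-0.16, 0.08, 0.09, -0.92, 1], [-0.17, 0.06, 0.08, -0.93, 1], [-0.18, 0.04, 0.09, -0.92, 1], [-0.18, 0.01, 0.08, -0.93, 1], [-0.18, -0.01, 0.09, -0.92, 1], [-0.18, -0.03, 0.08, -0.93, 1], [-0.17, -0.05, 0.09, -0.92, 1], [-0.16, -0.08, 0.08, -0.93, 1], [-0.15, -0.1, 0.09, -0.92, 1]]}}

```text
time_s: 8.88
tool_pos: [0.6411, 0.017, 0.1295]
tool_rot: [0.03, 1.0, 0.0, 0.0]
wrist_force: [0.1, -0.1, -0.4]
finger_gap: 0.0882
gripper_force: 0.0
```

Run:
```python
from plan import *
c=capture("side"); print(np.round(pose(),4),telemetry.read_state()["wrist_force"])
p=pose()
cv2.imwrite("pics/sA.png",cv2.resize(c["pixels"][120:300,180:420],None,fx=3,fy=3))
print(w2p(c,[.6407,.0126,.023]),w2p(c,[.6407,.0126,.046]))
plan([(.6405,.012,.028,176.2,1,4)])
```

```text
[6.415000e-01 1.620000e-02 1.289000e-01 1.768146e+02] [ 0.72383702 -0.61580744  0.18593199]
[283.37712117 210.0210664 ] [282.73202789 203.94519906]
from [6.415000e-01 1.620000e-02 1.289000e-01 1.768146e+02]
4 -> [6.407000e-01 1.180000e-02 2.790000e-02 1.761746e+02]
[[0.0,-0.02,0.5,0.02,1],[0.0,-0.02,0.51,0.02,1],[0.01,-0.02,0.5,0.02,1],[0.0,-0.03,0.51,0.02,1]]
```

View pics/sA.png

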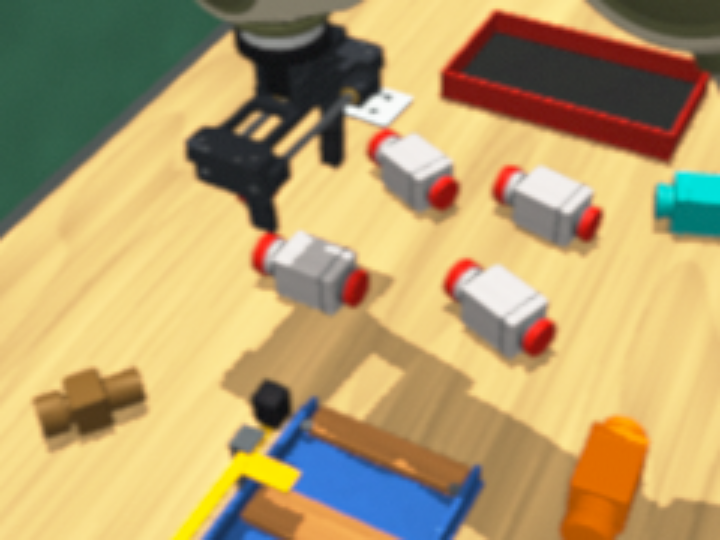

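The side crop shows the open jaws above coupler A. Its body is at crop (315,270), which matches the prediction of (310,270).

{"fn": "jog_arm", "kwargs": {"moves": [[0, 0, 0.51, 0, 1], [0, 0, 0.51, 0, 1], [0, 0, 0.51, 0, 1], [0, 0, 0.51, 0, 1], [0, 0, 0, 0, 1], [0, 0, 0, 0, -1], [0, 0, 0, 0, -1], [0, 0, 0, 0, -1], [0, 0, 0, 0, -1], [0, 0, 0, 0, -1], [0, 0, 0, 0, -1]], "squeeze": 35}}

```text
time_s: 10.3
tool_pos: [0.6412, 0.0162, 0.0282]
tool_rot: [0.032, 0.999, -0.001, 0.0]
wrist_force: [-0.5, -5.9, 3.1]
finger_gap: 0.0457
gripper_force: 35.0
```

{"fn": "jog_arm", "kwargs": {"moves": [[0, 0, -0.4, 0, -1], [0, 0, -0.4, 0, -1], [0, 0, -0.4, 0, -1], [0, 0, 0, 0, -1], [0, 0, 0, 0, -1], [0, 0, 0, 0, -1], [0, 0, 0, 0, -1]]}}

```text
time_s: 11.18
tool_pos: [0.6407, 0.0171, 0.0871]
tool_rot: [0.032, 0.999, 0.0, -0.001]
wrist_force: [-0.7, -0.7, -7.8]
finger_gap: 0.046
gripper_force: 35.0
```

Run:
```python
from plan import *
F=[]
for i in range(4): F.append(telemetry.read_state()["wrist_force"]); capture("side")
print(np.round(F,2),np.round(pose(),4))
for o in couplers(capture("top")): print(*o)
```

```text
[[-0.71 -0.68 -7.79]
 [ 0.25  0.21 -6.29]
 [-0.27  0.65 -6.85]
 [-0.66  0.53 -6.83]] [6.409000e-01 1.700000e-02 8.760000e-02 1.763187e+02]
[378. 178.] [ 0.6187 -0.1596] -25.8 344 98 [-0.054  0.056]
[382. 226.] [ 0.4753 -0.1669] -12.9 355 105 [-0.053  0.057]
[333. 230.] [ 0.4662 -0.0235] 165.1 244 74 [-0.057  0.054]
```

About 6.9 N, so 0.70 kg: coupler A is complete and goes to the rack, middle cradle.

Run:
```python
from plan import *
plan([(.641,.017,.165,177.7,-1,2),(.4987,.2891,.165,177.7,-1,9)])
```

```text
from [6.409000e-01 1.700000e-02 8.760000e-02 1.763212e+02]
2 -> [6.409000e-01 1.700000e-02 1.651000e-01 1.776812e+02]
[[-0.0,-0.0,-0.77,-0.09,-1],[-0.0,-0.0,-0.78,-0.08,-1]]
9 -> [4.988000e-01 2.890000e-01 1.651000e-01 1.776812e+02]
[[0.34,0.59,0.0,-0.0,-1],[0.34,0.59,0.0,-0.0,-1],[0.34,0.59,0.0,-0.0,-1],[0.34,0.59,0.0,-0.0,-1],[0.34,0.59,0.0,-0.0,-1],[0.34,0.59,0.0,-0.0,-1],[0.34,0.59,0.0,-0.0,-1],[0.34,0.6,0.0,-0.0,-1],[0.34,0.59,0.0,-0.0,-1]]
```

{"fn": "jog_arm", "kwargs": {"moves": [[0, 0, -0.77, -0.09, -1], [0, 0, -0.78, -0.08, -1], [0.34, 0.59, 0, 0, -1], [0.34, 0.59, 0, 0, -1], [0.34, 0.59, 0, 0, -1], [0.34, 0.59, 0, 0, -1], [0.34, 0.59, 0, 0, -1], [0.34, 0.59, 0, 0, -1], [0.34, 0.59, 0, 0, -1], [0.34, 0.59, 0, 0, -1], [0.34, 0.59, 0, 0, -1], [0, 0, 0, 0, -1]]}}

```text
time_s: 12.92
tool_pos: [0.4976, 0.2902, 0.1653]
tool_rot: [0.019, 1.0, 0.0, -0.0]
wrist_force: [0.7, -0.1, -7.0]
finger_gap: 0.0458
gripper_force: 35.0
```

{"fn": "jog_arm", "kwargs": {"moves": [[0, 0, 0.5, 0, -1], [0, 0, 0.5, 0, -1], [0, 0, 0.3, 0, -1], [0, 0, 0, 0, -1], [0, 0, 0, 0, -1]]}}

```text
time_s: 13.55
tool_pos: [0.4994, 0.2885, 0.1012]
tool_rot: [0.02, 1.0, 0.0, 0.001]
wrist_force: [0.4, -0.1, -6.9]
finger_gap: 0.0455
gripper_force: 35.0
```

Run:
```python
from plan import *
c=capture("side"); print(np.round(pose(),4),telemetry.read_state()["wrist_force"])
cv2.imwrite("pics/r1.png",cv2.resize(c["pixels"][200:400,190:430],None,fx=3,fy=3,interpolation=cv2.INTER_CUBIC))
# rack's predicted cradle-1 floor edge pixels, crop coordinates
a=np.radians(-2.31);R=np.array([[np.cos(a),-np.sin(a)],[np.sin(a),np.cos(a)]])
for x,y in((-.071,-.028),(-.071,.028),(.071,-.028),(.071,.028)): print((x,y),((w2p(c,[*(R@[x,y]+[.4987,.2891]),.018])-[190,200])*3).round())
```

```text
[4.994000e-01 2.886000e-01 1.013000e-01 1.776717e+02] [ 1.05869392 -0.30882971 -6.44953328]
(-0.071, -0.028) [372. 348.]
(-0.071, 0.028) [333. 416.]
(0.071, -0.028) [205. 270.]
(0.071, 0.028) [161. 330.]
```

View pics/r1.png

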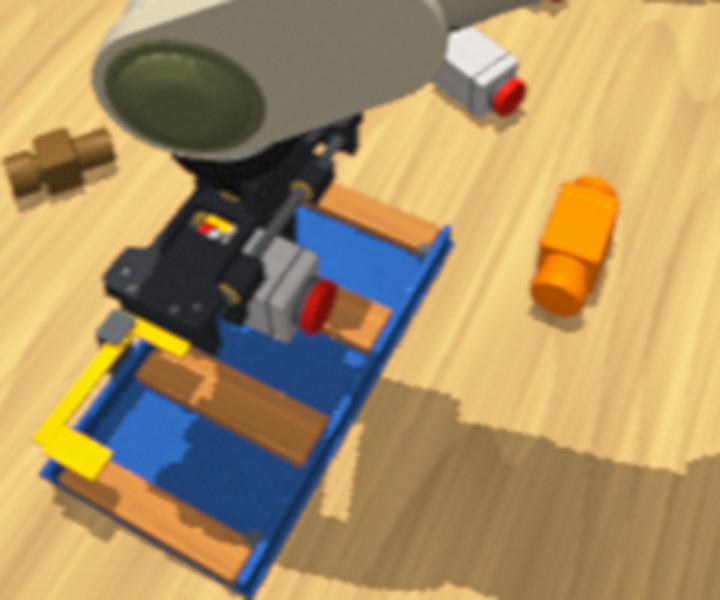

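The side crop shows the coupler above the middle cradle. The strip corners at (375,350) and (330,418) agree with my rack fit, so I'll lower it in.

{"fn": "jog_arm", "kwargs": {"moves": [[0, 0, 0.4, 0, -1], [0, 0, 0.4, 0, -1], [0, 0, 0.2, 0, -1], [0, 0, 0.16, 0, -1], [0, 0, 0.1, 0, -1], [0, 0, 0.06, 0, -1], [0, 0, 0, 0, -1]]}}

```text
time_s: 14.48
tool_pos: [0.499, 0.2886, 0.0345]
tool_rot: [0.02, 1.0, 0.0, 0.0]
wrist_force: [-0.7, 0.1, -6.8]
finger_gap: 0.0458
gripper_force: 35.0
```

Run:
```python
from plan import *
print(np.round(pose(),4),telemetry.read_state()["wrist_force"])
```

```text
[4.990000e-01 2.886000e-01 3.450000e-02 1.776776e+02] [-0.71044954  0.13098596 -6.76822989]
```

{"fn": "jog_arm", "kwargs": {"moves": [[0, 0, 0.02, 0, -1], [0, 0, 0, 0, 1], [0, 0, 0, 0, 1], [0, 0, 0, 0, 1], [0, 0, 0, 0, 1], [0, 0, -0.3, 0, 1], [0, 0, -0.7, 0, 1], [0, 0, -0.7, 0, 1], [0, 0, -0.7, 0, 1], [0, -0.8, 0, 0, 1], [0, -0.8, 0, 0, 1], [0, -0.8, 0, 0, 1]]}}

```text
time_s: 15.98
tool_pos: [0.4939, 0.1675, 0.1544]
tool_rot: [0.02, 1.0, 0.0, 0.001]
wrist_force: [0.7, -0.4, -0.9]
finger_gap: 0.0881
gripper_force: 0.0
```

Run:
```python
from plan import *
c=capture("top")
for o in couplers(c): print(*o)
plan([(.4655,-.0152,.13,156.9,1,6)])
```

```text
[378. 178.] [ 0.6185 -0.1596] -25.9 340 99 [-0.054  0.056]
[382. 227.] [ 0.4733 -0.1665] -13.6 334 83 [-0.052  0.054]
[330. 230.] [ 0.4637 -0.0144] -23.5 350 93 [-0.051  0.056]
from [4.93900e-01 1.64000e-01 1.54200e-01 1.77577e+02]
6 -> [ 4.65600e-01 -1.53000e-02  1.30200e-01  1.56937e+02]
[[0.07,-0.6,0.08,0.43,1],[0.03,-0.6,0.08,0.43,1],[-0.0,-0.61,0.08,0.43,1],[-0.04,-0.6,0.08,0.43,1],[-0.08,-0.6,0.08,0.43,1],[-0.11,-0.6,0.08,0.43,1]]
```

{"fn": "jog_arm", "kwargs": {"moves": [[0.07, -0.6, 0.08, 0.43, 1], [0.03, -0.6, 0.08, 0.43, 1], [0, -0.61, 0.08, 0.43, 1], [-0.04, -0.6, 0.08, 0.43, 1], [-0.08, -0.6, 0.08, 0.43, 1], [-0.11, -0.6, 0.08, 0.43, 1], [0, 0, 0, 0, 1], [0, 0, 0, 0, 1]]}}

```text
time_s: 17.02
tool_pos: [0.4662, -0.0102, 0.1299]
tool_rot: [0.199, 0.98, 0.0, 0.0]
wrist_force: [-0.5, 0.1, 0.8]
finger_gap: 0.088
gripper_force: 0.0
```

Run:
```python
from plan import *
c=capture("side"); print(telemetry.read_state()["wrist_force"])
cv2.imwrite("pics/sB.png",cv2.resize(c["pixels"][120:300,240:480],None,fx=3,fy=3))
print((w2p(c,[.4655,-.0152,.023])-[240,120])*3)
plan([(.4655,-.0152,.028,156.9,1,4)])
```

```text
[ 0.04829564 -0.1313335   0.6820496 ]
[318.70152191 307.37940865]
from [ 4.661000e-01 -1.000000e-02  1.297000e-01  1.571228e+02]
4 -> [ 4.656000e-01 -1.520000e-02  2.820000e-02  1.568828e+02]
[[-0.01,-0.03,0.51,0.01,1],[-0.01,-0.02,0.51,0.01,1],[-0.0,-0.03,0.51,0.0,1],[-0.01,-0.02,0.5,0.01,1]]
```

View pics/sB.png

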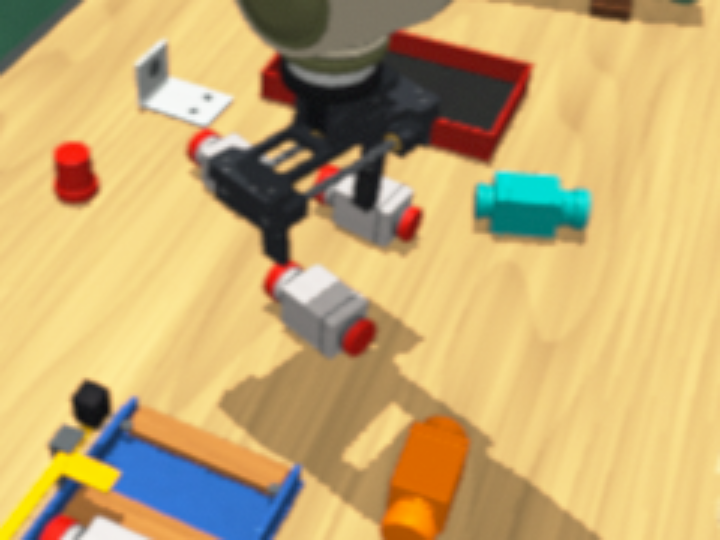

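The jaws are above coupler B. Its body is at crop (322,310), near the predicted (319,307). The orange look-alike at (430,475) is clear of the gripper.

{"fn": "jog_arm", "kwargs": {"moves": [[-0.01, -0.03, 0.51, 0.01, 1], [-0.01, -0.02, 0.51, 0.01, 1], [0, -0.03, 0.51, 0, 1], [-0.01, -0.02, 0.5, 0.01, 1], [0, 0, 0, 0, 1], [0, 0, 0, 0, -1], [0, 0, 0, 0, -1], [0, 0, 0, 0, -1], [0, 0, 0, 0, -1], [0, 0, 0, 0, -1], [0, 0, 0, 0, -1]], "squeeze": 35}}

```text
time_s: 18.45
tool_pos: [0.4655, -0.016, 0.0279]
tool_rot: [0.201, 0.98, 0.0, 0.0]
wrist_force: [-1.1, 0.8, 3.9]
finger_gap: 0.0457
gripper_force: 35.0
```

{"fn": "jog_arm", "kwargs": {"moves": [[0, 0, -0.4, 0, -1], [0, 0, -0.4, 0, -1], [0, 0, -0.4, 0, -1], [0, 0, 0, 0, -1], [0, 0, 0, 0, -1], [0, 0, 0, 0, -1], [0, 0, 0, 0, -1]]}}

```text
time_s: 19.32
tool_pos: [0.4651, -0.016, 0.0872]
tool_rot: [0.201, 0.98, 0.0, -0.001]
wrist_force: [-0.4, -0.7, -3.5]
finger_gap: 0.0457
gripper_force: 35.0
```

Run:
```python
from plan import *
F=[]
for i in range(4): F.append(telemetry.read_state()["wrist_force"]); capture("side")
print(np.round(F,2),telemetry.read_state()["finger_gap"])
for o in couplers(capture("top")): print(*o)
p=pose();print(np.round(p,4))
a=np.radians(-1.92);R=np.array([[np.cos(a),-np.sin(a)],[np.sin(a),np.cos(a)]])
for x in(-.08,0,.08): print(x,R@[x,0]+[.5212,-.3854])
```

```text
[[-0.36 -0.68 -3.5 ]
 [ 0.24 -0.15 -3.93]
 [ 0.16  0.88 -4.03]
 [ 0.27 -0.48 -3.64]] 0.04548019183868332
[378. 178.] [ 0.6187 -0.1596] -25.8 344 98 [-0.054  0.056]
[382. 226.] [ 0.4753 -0.1669] -12.9 355 104 [-0.053  0.056]
[ 4.653000e-01 -1.600000e-02  8.770000e-02  1.567974e+02]
-0.08 [ 0.44124491 -0.38271968]
0 [ 0.5212 -0.3854]
0.08 [ 0.60115509 -0.38808032]
```

About 3.8 N, so 0.38 kg: coupler B is stripped and goes to the tray, near slot.

Run:
```python
from plan import *
plan([(.4655,-.1,.13,128,-1,4),(.4414,-.377,.13,88.1,-1,8),(.4414,-.377,.065,88.1,-1,3)])
```

```text
from [ 4.653000e-01 -1.600000e-02  8.770000e-02  1.567974e+02]
4 -> [ 4.654000e-01 -1.000000e-01  1.302000e-01  1.279974e+02]
[[-0.17,-0.39,-0.21,0.9,-1],[-0.21,-0.36,-0.21,0.9,-1],[-0.26,-0.33,-0.21,0.9,-1],[-0.29,-0.3,-0.22,0.9,-1]]
8 -> [ 0.4413 -0.377   0.1302 88.0774]
[[-0.51,-0.47,0.0,0.62,-1],[-0.55,-0.43,0.0,0.62,-1],[-0.58,-0.38,0.0,0.62,-1],[-0.61,-0.33,0.0,0.63,-1],[-0.64,-0.27,0.0,0.62,-1],[-0.66,-0.22,0.0,0.63,-1],[-0.68,-0.15,0.0,0.62,-1],[-0.69,-0.1,0.0,0.63,-1]]
3 -> [ 4.41300e-01 -3.77000e-01  6.52000e-02  8.80774e+01]
[[0.0,0.0,0.43,-0.0,-1],[0.0,0.0,0.44,-0.0,-1],[0.0,0.0,0.43,-0.0,-1]]
```

{"fn": "jog_arm", "kwargs": {"moves": [[-0.17, -0.39, -0.21, 0.9, -1], [-0.21, -0.36, -0.21, 0.9, -1], [-0.26, -0.33, -0.21, 0.9, -1], [-0.29, -0.3, -0.22, 0.9, -1], [-0.51, -0.47, 0, 0.62, -1], [-0.55, -0.43, 0, 0.62, -1], [-0.58, -0.38, 0, 0.62, -1], [-0.61, -0.33, 0, 0.63, -1], [-0.64, -0.27, 0, 0.62, -1], [-0.66, -0.22, 0, 0.63, -1], [-0.68, -0.15, 0, 0.62, -1], [-0.69, -0.1, 0, 0.63, -1]]}}

```text
time_s: 21.08
tool_pos: [0.4411, -0.3781, 0.13]
tool_rot: [0.72, 0.694, 0.0, -0.0]
wrist_force: [0.3, 0.0, -3.4]
finger_gap: 0.0456
gripper_force: 35.0
```

{"fn": "jog_arm", "kwargs": {"moves": [[0, 0, 0, 0, -1], [0, 0, 0, 0, -1], [0, 0, 0, 0, -1]]}}

```text
time_s: 21.45
tool_pos: [0.4415, -0.3762, 0.1302]
tool_rot: [0.718, 0.696, 0.0, -0.0]
wrist_force: [0.0, -0.2, -3.3]
finger_gap: 0.0457
gripper_force: 35.0
```

Run:
```python
from plan import *
s=telemetry.read_state(); print(s["wrist_force"],s["finger_gap"])
c=capture("side")
cv2.imwrite("pics/t1.png",cv2.resize(c["pixels"][60:260,240:480],None,fx=3,fy=3))
plan([(.4414,-.377,.065,88.1,-1,3),(.4414,-.377,.037,88.1,-1,3)])
```

```text
[ 0.03892005 -0.23683326 -3.34047357] 0.04569851662291832
from [ 0.4415 -0.3763  0.1303 88.1513]
3 -> [ 4.41500e-01 -3.76800e-01  6.48000e-02  8.80713e+01]
[[-0.0,-0.0,0.44,0.0,-1],[-0.01,-0.0,0.43,0.0,-1],[-0.0,-0.0,0.44,0.01,-1]]
3 -> [ 4.41500e-01 -3.76800e-01  3.68000e-02  8.80713e+01]
[[-0.0,-0.0,0.19,-0.0,-1],[-0.0,-0.0,0.18,-0.0,-1],[-0.0,-0.0,0.19,-0.0,-1]]
```

View pics/t1.png

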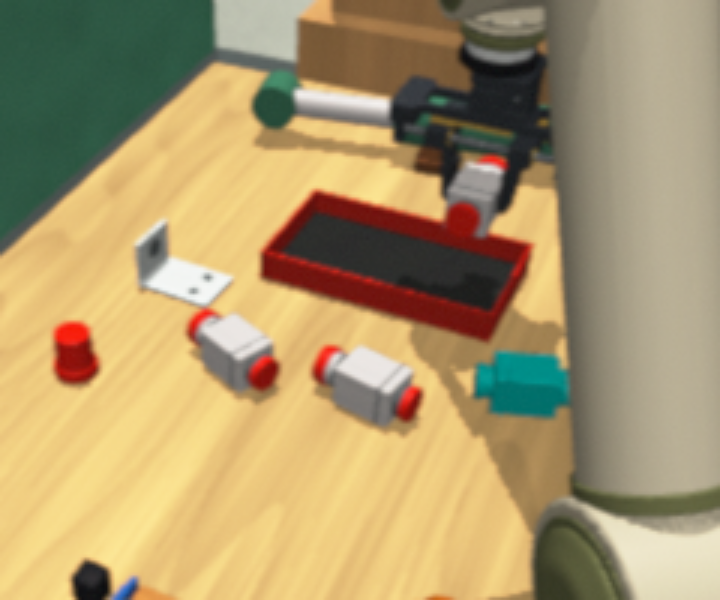

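The held coupler is at crop (475,198), above the near end of the tray and aligned with it. I'll lower and release it with a small opening.

{"fn": "jog_arm", "kwargs": {"moves": [[0, 0, 0.5, 0, -1], [0, 0, 0.5, 0, -1], [0, 0, 0.4, 0, -1], [0, 0, 0.25, 0, -1], [0, 0, 0.15, 0, -1], [0, 0, 0.07, 0, -1], [0, 0, 0, 0, -1]]}}

```text
time_s: 22.38
tool_pos: [0.4415, -0.3772, 0.037]
tool_rot: [0.719, 0.695, -0.0, 0.0]
wrist_force: [0.4, 0.1, -2.3]
finger_gap: 0.0457
gripper_force: 35.0
```

{"fn": "jog_arm", "kwargs": {"moves": [[0, 0, 0.01, 0, -1], [0, 0, 0, 0, 0.2], [0, 0, 0, 0, 0.2], [0, 0, 0, 0, 0.2], [0, 0, -0.2, 0, 0.2], [0, 0, -0.8, 0, 0.2], [0, 0, -0.8, 0, 1], [0, 0, -0.2, 0, 1]]}}

```text
time_s: 23.38
tool_pos: [0.442, -0.3778, 0.1392]
tool_rot: [0.719, 0.695, -0.0, 0.002]
wrist_force: [-0.0, -0.1, -0.5]
finger_gap: 0.0709
gripper_force: 0.0
```

Run:
```python
from plan import *
print(telemetry.read_state()["wrist_force"])
for o in couplers(capture("top")): print(*o)
plan([(.4754,-.1669,.13,167,1,10)])
```

```text
[-0.0119558  -0.12177776 -0.50488698]
[378. 178.] [ 0.6185 -0.1596] -25.7 340 100 [-0.054  0.056]
[382. 227.] [ 0.4732 -0.1665] -13.8 335 84 [-0.052  0.054]
from [ 0.4418 -0.3777  0.1388 88.0826]
10 -> [ 4.752000e-01 -1.668000e-01  1.298000e-01  1.669626e+02]
[[0.42,0.05,0.02,-0.99,1],[0.41,0.11,0.02,-0.99,1],[0.39,0.17,0.02,-0.99,1],[0.37,0.22,0.02,-0.98,1],[0.33,0.27,0.02,-0.99,1],[0.29,0.31,0.02,-0.98,1],[0.25,0.35,0.01,-0.99,1],[0.2,0.38,0.02,-0.98,1],[0.15,0.4,0.01,-0.99,1],[0.09,0.42,0.02,-0.98,1]]
```

Now coupler C at px (382,226).

{"fn": "jog_arm", "kwargs": {"moves": [[0.42, 0.05, 0.02, -0.99, 1], [0.41, 0.11, 0.02, -0.99, 1], [0.39, 0.17, 0.02, -0.99, 1], [0.37, 0.22, 0.02, -0.98, 1], [0.33, 0.27, 0.02, -0.99, 1], [0.29, 0.31, 0.02, -0.98, 1], [0.25, 0.35, 0.01, -0.99, 1], [0.2, 0.38, 0.02, -0.98, 1], [0.15, 0.4, 0.01, -0.99, 1], [0.09, 0.42, 0.02, -0.98, 1], [0, 0, 0, 0, 1], [0, 0, 0, 0, 1]]}}

```text
time_s: 24.92
tool_pos: [0.4746, -0.1667, 0.1268]
tool_rot: [0.115, 0.993, 0.0, -0.0]
wrist_force: [0.7, -0.5, 1.1]
finger_gap: 0.0883
gripper_force: 0.0
```

Run:
```python
from plan import *
print(telemetry.read_state()["wrist_force"])
c=capture("side")   # is C still at the predicted place?
hsv=cv2.cvtColor(c["pixels"],cv2.COLOR_BGR2HSV);u,v=w2p(c,[.4754,-.1669,.023]);print(u,v)
m=((hsv[...,1]<70)&(hsv[...,2]>100)).astype(np.uint8);n,l,s,ce=cv2.connectedComponentsWithStats(m)
print([(ce[i].round(),s[i,4]) for i in range(1,n) if 150<s[i,4]<1500 and np.hypot(*(ce[i]-[u,v]))<60])
plan([(.4754,-.1669,.028,167,1,4)])
```

```text
[ 0.65426138 -0.47535289  1.09335484]
362.45843834152225 187.47763591446062
[(array([392., 148.]), np.int32(245)), (array([317., 175.]), np.int32(402)), (array([362., 187.]), np.int32(482))]
from [ 4.746000e-01 -1.668000e-01  1.269000e-01  1.668047e+02]
4 -> [ 4.755000e-01 -1.671000e-01  2.790000e-02  1.669647e+02]
[[-0.0,0.0,0.49,-0.01,1],[-0.01,0.0,0.5,-0.0,1],[-0.0,0.0,0.49,-0.01,1],[-0.01,0.0,0.5,-0.0,1]]
```

C's body is at (362,187) in the side view, exactly as predicted.

{"fn": "jog_arm", "kwargs": {"moves": [[0, 0, 0.49, 0, 1], [-0.01, 0, 0.5, 0, 1], [0, 0, 0.49, -0.01, 1], [-0.01, 0, 0.5, 0, 1], [0, 0, 0, 0, 1], [0, 0, 0, 0, -1], [0, 0, 0, 0, -1], [0, 0, 0, 0, -1], [0, 0, 0, 0, -1], [0, 0, 0, 0, -1], [0, 0, 0, 0, -1]], "squeeze": 35}}

```text
time_s: 26.35
tool_pos: [0.4758, -0.1664, 0.0284]
tool_rot: [0.113, 0.994, -0.0, 0.0]
wrist_force: [-0.6, 1.1, 3.6]
finger_gap: 0.0456
gripper_force: 35.0
```

{"fn": "jog_arm", "kwargs": {"moves": [[0, 0, -0.4, 0, -1], [0, 0, -0.4, 0, -1], [0, 0, -0.4, 0, -1], [0, 0, 0, 0, -1], [0, 0, 0, 0, -1], [0, 0, 0, 0, -1], [0, 0, 0, 0, -1]]}}

```text
time_s: 27.22
tool_pos: [0.4755, -0.1663, 0.0877]
tool_rot: [0.113, 0.994, 0.0, -0.0]
wrist_force: [0.0, -0.6, -4.0]
finger_gap: 0.0453
gripper_force: 35.0
```

Run:
```python
from plan import *
F=[]
for i in range(4): F.append(telemetry.read_state()["wrist_force"]); capture("side")
print(np.round(F,2),telemetry.read_state()["finger_gap"])
for o in couplers(capture("top")): print(*o)
print("tray");plan([(.4755,-.23,.13,140,-1,4),(.5214,-.3794,.13,88.1,-1,8)])
print("rack c2");plan([(.4755,-.1671,.165,177.7,-1,3),(.5024,.381,.165,177.7,-1,14)])
```

```text
[[ 0.04 -0.64 -4.03]
 [ 0.07 -0.39 -3.86]
 [-0.84 -0.21 -4.48]
 [-0.48  0.44 -2.67]] 0.04583582828975421
[378. 177.] [ 0.6224 -0.159 ] 147.6 302 77 [-0.058  0.053]
tray
from [ 4.757000e-01 -1.664000e-01  8.810000e-02  1.670427e+02]
4 -> [ 4.755000e-01 -2.299000e-01  1.301000e-01  1.400027e+02]
[[-0.07,-0.31,-0.21,0.85,-1],[-0.11,-0.3,-0.21,0.84,-1],[-0.14,-0.29,-0.21,0.85,-1],[-0.17,-0.26,-0.21,0.84,-1]]
8 -> [ 0.5214 -0.3793  0.1301 88.0827]
[[-0.33,-0.21,0.0,0.81,-1],[-0.35,-0.17,0.0,0.81,-1],[-0.37,-0.13,0.0,0.81,-1],[-0.38,-0.09,0.0,0.81,-1],[-0.39,-0.05,0.0,0.81,-1],[-0.39,-0.01,0.0,0.81,-1],[-0.39,0.04,0.0,0.81,-1],[-0.38,0.08,0.0,0.82,-1]]
rack c2
from [ 4.757000e-01 -1.664000e-01  8.810000e-02  1.670427e+02]
3 -> [ 4.755000e-01 -1.673000e-01  1.651000e-01  1.776827e+02]
[[0.0,-0.01,-0.51,-0.44,-1],[0.0,-0.0,-0.51,-0.45,-1],[0.0,-0.01,-0.52,-0.44,-1]]
14 -> [5.022000e-01 3.810000e-01 1.651000e-01 1.776827e+02]
[[-0.01,0.78,0.0,-0.0,-1],[-0.01,0.78,0.0,-0.0,-1],[-0.01,0.78,0.0,-0.0,-1],[-0.01,0.79,0.0,-0.0,-1],[-0.01,0.78,0.0,-0.0,-1],[-0.0,0.79,0.0,-0.0,-1],[-0.01,0.78,0.0,-0.0,-1],[-0.0,0.79,0.0,-0.0,-1],[-0.01,0.78,0.0,-0.0,-1],[-0.0,0.79,0.0,-0.0,-1],[-0.01,0.78,0.0,-0.0,-1],[-0.0,0.79,0.0,-0.0,-1],[-0.01,0.78,0.0,-0.0,-1],[-0.0,0.79,0.0,-0.0,-1]]
```

About 3.8 N, so C is stripped and goes to the tray's middle slot.

{"fn": "jog_arm", "kwargs": {"moves": [[-0.07, -0.31, -0.21, 0.85, -1], [-0.11, -0.3, -0.21, 0.84, -1], [-0.14, -0.29, -0.21, 0.85, -1], [-0.17, -0.26, -0.21, 0.84, -1], [-0.33, -0.21, 0, 0.81, -1], [-0.35, -0.17, 0, 0.81, -1], [-0.37, -0.13, 0, 0.81, -1], [-0.38, -0.09, 0, 0.81, -1], [-0.39, -0.05, 0, 0.81, -1], [-0.39, -0.01, 0, 0.81, -1], [-0.39, 0.04, 0, 0.81, -1], [-0.38, 0.08, 0, 0.82, -1]]}}

```text
time_s: 28.98
tool_pos: [0.5215, -0.3799, 0.1299]
tool_rot: [0.72, 0.694, -0.0, -0.0]
wrist_force: [-0.5, 0.2, -3.7]
finger_gap: 0.0455
gripper_force: 35.0
```

{"fn": "jog_arm", "kwargs": {"moves": [[0, 0, 0, 0, -1], [0, 0, 0, 0, -1], [0, 0, 0, 0, -1]]}}

```text
time_s: 29.35
tool_pos: [0.5214, -0.3787, 0.1303]
tool_rot: [0.718, 0.696, 0.0, -0.0]
wrist_force: [0.3, -0.3, -3.1]
finger_gap: 0.0455
gripper_force: 35.0
```

Run:
```python
from plan import *
s=telemetry.read_state(); print(s["wrist_force"],s["finger_gap"])
c=capture("side")
cv2.imwrite("pics/t2.png",cv2.resize(c["pixels"][60:260,240:480],None,fx=3,fy=3))
plan([(.5214,-.3794,.037,88.1,-1,6)])
```

```text
[ 0.26173288 -0.28089646 -3.12412868] 0.04545680717214823
from [ 0.5214 -0.3788  0.1303 88.1565]
6 -> [ 5.21400e-01 -3.79300e-01  3.68000e-02  8.80765e+01]
[[-0.0,-0.0,0.31,0.0,-1],[-0.0,-0.0,0.31,0.0,-1],[-0.0,-0.0,0.31,0.0,-1],[-0.0,-0.0,0.31,0.0,-1],[-0.01,-0.0,0.31,0.0,-1],[-0.0,-0.0,0.32,0.01,-1]]
```

View pics/t2.png

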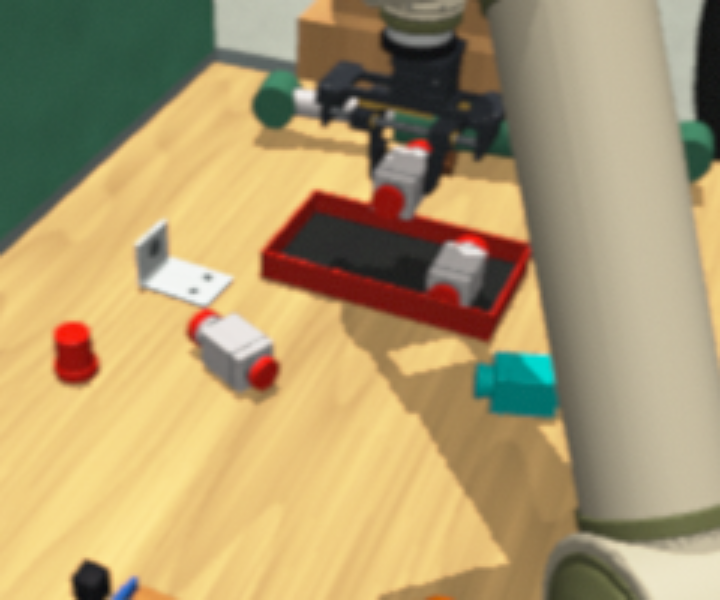

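B lies flat in the tray at crop (458,272), and C is held over the middle at (400,185). Lowering.

{"fn": "jog_arm", "kwargs": {"moves": [[0, 0, 0.5, 0, -1], [0, 0, 0.5, 0, -1], [0, 0, 0.4, 0, -1], [0, 0, 0.25, 0, -1], [0, 0, 0.15, 0, -1], [0, 0, 0.07, 0, -1], [0, 0, 0, 0, -1]]}}

```text
time_s: 30.28
tool_pos: [0.5216, -0.3795, 0.037]
tool_rot: [0.719, 0.695, 0.0, 0.0]
wrist_force: [1.2, 0.8, -3.1]
finger_gap: 0.0457
gripper_force: 35.0
```

{"fn": "jog_arm", "kwargs": {"moves": [[0, 0, 0.01, 0, -1], [0, 0, 0, 0, 0.2], [0, 0, 0, 0, 0.2], [0, 0, 0, 0, 0.2], [0, 0, -0.2, 0, 0.2], [0, 0, -0.8, 0, 0.2], [0, 0, -0.8, 0, 1], [0, 0, -0.2, 0, 1]]}}

```text
time_s: 31.28
tool_pos: [0.5221, -0.38, 0.1395]
tool_rot: [0.719, 0.695, -0.0, 0.003]
wrist_force: [0.3, -0.6, -0.3]
finger_gap: 0.0707
gripper_force: 0.0
```

Run:
```python
from plan import *
print(telemetry.read_state()["wrist_force"])
for o in couplers(capture("top")): print(*o)
plan([(.6187,-.1595,.13,154.2,1,10)])
```

```text
[ 0.25527778 -0.59392667 -0.27616015]
[378. 178.] [ 0.6184 -0.1594] -25.3 339 98 [-0.054  0.056]
from [ 0.522  -0.3799  0.1389 88.0841]
10 -> [ 6.188000e-01 -1.595000e-01  1.299000e-01  1.541641e+02]
[[0.45,0.18,0.02,-0.83,1],[0.42,0.23,0.02,-0.83,1],[0.39,0.28,0.02,-0.83,1],[0.36,0.32,0.02,-0.82,1],[0.32,0.36,0.02,-0.83,1],[0.28,0.39,0.02,-0.82,1],[0.23,0.42,0.01,-0.83,1],[0.18,0.45,0.02,-0.82,1],[0.13,0.46,0.01,-0.83,1],[0.07,0.48,0.02,-0.82,1]]
```

Now coupler D at px (378,178).

{"fn": "jog_arm", "kwargs": {"moves": [[0.45, 0.18, 0.02, -0.83, 1], [0.42, 0.23, 0.02, -0.83, 1], [0.39, 0.28, 0.02, -0.83, 1], [0.36, 0.32, 0.02, -0.82, 1], [0.32, 0.36, 0.02, -0.83, 1], [0.28, 0.39, 0.02, -0.82, 1], [0.23, 0.42, 0.01, -0.83, 1], [0.18, 0.45, 0.02, -0.82, 1], [0.13, 0.46, 0.01, -0.83, 1], [0.07, 0.48, 0.02, -0.82, 1], [0, 0, 0, 0, 1], [0, 0, 0, 0, 1]]}}

```text
time_s: 32.83
tool_pos: [0.6178, -0.1596, 0.1265]
tool_rot: [0.225, 0.974, 0.0, -0.001]
wrist_force: [-1.7, -0.9, 0.6]
finger_gap: 0.0885
gripper_force: 0.0
```

Run:
```python
from plan import *
c=capture("side")
hsv=cv2.cvtColor(c["pixels"],cv2.COLOR_BGR2HSV);u,v=w2p(c,[.6187,-.1595,.023]);print(u,v)
m=((hsv[...,1]<70)&(hsv[...,2]>100)).astype(np.uint8);n,l,s,ce=cv2.connectedComponentsWithStats(m)
print([(ce[i].round(),s[i,4]) for i in range(1,n) if 150<s[i,4]<1500 and np.hypot(*(ce[i]-[u,v]))<60])
plan([(.6187,-.1595,.028,154.2,1,4)])
```

```text
317.2934893386604 176.23865979262607
[(array([299., 152.]), np.int32(306)), (array([317., 175.]), np.int32(391))]
from [ 6.178000e-01 -1.598000e-01  1.267000e-01  1.540213e+02]
4 -> [ 6.184000e-01 -1.596000e-01  2.820000e-02  1.541813e+02]
[[-0.0,0.0,0.49,-0.01,1],[-0.0,0.0,0.49,-0.0,1],[-0.01,0.01,0.5,-0.01,1],[-0.0,0.0,0.49,-0.0,1]]
```

{"fn": "jog_arm", "kwargs": {"moves": [[0, 0, 0.49, 0, 1], [-0.01, 0, 0.49, -0.01, 1], [0, 0, 0.5, -0.01, 1], [0, 0, 0.49, 0, 1], [0, 0, 0, 0, 1], [0, 0, 0, 0, -1], [0, 0, 0, 0, -1], [0, 0, 0, 0, -1], [0, 0, 0, 0, -1], [0, 0, 0, 0, -1], [0, 0, 0, 0, -1]], "squeeze": 35}}

```text
time_s: 34.25
tool_pos: [0.6188, -0.1593, 0.029]
tool_rot: [0.222, 0.975, -0.0, 0.0]
wrist_force: [-0.5, -0.7, 3.0]
finger_gap: 0.0457
gripper_force: 35.0
```

{"fn": "jog_arm", "kwargs": {"moves": [[0, 0, -0.4, 0, -1], [0, 0, -0.4, 0, -1], [0, 0, -0.4, 0, -1], [0, 0, 0, 0, -1], [0, 0, 0, 0, -1], [0, 0, 0, 0, -1], [0, 0, 0, 0, -1]]}}

```text
time_s: 35.12
tool_pos: [0.6185, -0.1591, 0.0881]
tool_rot: [0.222, 0.975, 0.0, -0.001]
wrist_force: [-0.4, -0.7, -7.8]
finger_gap: 0.0455
gripper_force: 35.0
```

Run:
```python
from plan import *
F=[]
for i in range(4): F.append(telemetry.read_state()["wrist_force"]); capture("side")
print(np.round(F,2),telemetry.read_state()["finger_gap"])
print("tray");plan([(.6014,-.3824,.14,88.1,-1,10)])
print("rack c2");plan([(.6187,-.1595,.165,177.7,-1,3),(.5024,.381,.165,177.7,-1,14)])
```

```text
[[-0.35 -0.66 -7.77]
 [-0.08 -0.2  -7.85]
 [ 0.03 -0.66 -7.29]
 [-0.82 -0.17 -8.7 ]] 0.045774535998440335
tray
from [ 6.187000e-01 -1.592000e-01  8.860000e-02  1.543164e+02]
10 -> [ 0.6012 -0.3825  0.1401 88.0764]
[[-0.16,-0.42,-0.1,0.83,-1],[-0.21,-0.4,-0.1,0.83,-1],[-0.25,-0.37,-0.1,0.83,-1],[-0.3,-0.34,-0.1,0.83,-1],[-0.33,-0.3,-0.1,0.83,-1],[-0.36,-0.26,-0.11,0.83,-1],[-0.39,-0.21,-0.1,0.82,-1],[-0.41,-0.17,-0.11,0.83,-1],[-0.43,-0.12,-0.1,0.82,-1],[-0.45,-0.07,-0.11,0.83,-1]]
rack c2
from [ 6.187000e-01 -1.592000e-01  8.860000e-02  1.543164e+02]
3 -> [ 6.186000e-01 -1.597000e-01  1.651000e-01  1.776764e+02]
[[-0.0,-0.0,-0.51,-0.97,-1],[-0.0,-0.0,-0.51,-0.98,-1],[-0.0,-0.01,-0.51,-0.97,-1]]
14 -> [5.024000e-01 3.810000e-01 1.651000e-01 1.776764e+02]
[[0.2,0.77,0.0,-0.0,-1],[0.2,0.76,0.0,-0.0,-1],[0.2,0.77,0.0,-0.0,-1],[0.2,0.76,0.0,-0.0,-1],[0.2,0.77,0.0,-0.0,-1],[0.2,0.76,0.0,-0.0,-1],[0.19,0.77,0.0,-0.0,-1],[0.2,0.76,0.0,-0.0,-1],[0.19,0.77,0.0,-0.0,-1],[0.2,0.76,0.0,-0.0,-1],[0.19,0.77,0.0,-0.0,-1],[0.2,0.76,0.0,-0.0,-1],[0.19,0.77,0.0,-0.0,-1],[0.2,0.76,0.0,-0.0,-1]]
```

About 7.9 N, so 0.80 kg: D is complete and goes to cradle2.

{"fn": "jog_arm", "kwargs": {"moves": [[0, 0, -0.51, -0.97, -1], [0, 0, -0.51, -0.98, -1], [0, 0, -0.51, -0.97, -1], [0.2, 0.77, 0, 0, -1], [0.2, 0.76, 0, 0, -1], [0.2, 0.77, 0, 0, -1], [0.2, 0.76, 0, 0, -1], [0.2, 0.77, 0, 0, -1], [0.2, 0.76, 0, 0, -1], [0.19, 0.77, 0, 0, -1], [0.2, 0.76, 0, 0, -1], [0.19, 0.77, 0, 0, -1]]}}

```text
time_s: 36.83
tool_pos: [0.5434, 0.1898, 0.1654]
tool_rot: [0.02, 1.0, 0.0, 0.0]
wrist_force: [1.7, -0.4, -7.1]
finger_gap: 0.0456
gripper_force: 35.0
```

{"fn": "jog_arm", "kwargs": {"moves": [[0.2, 0.76, 0, 0, -1], [0.19, 0.77, 0, 0, -1], [0.2, 0.76, 0, 0, -1], [0.19, 0.77, 0, 0, -1], [0.2, 0.76, 0, 0, -1], [0, 0, 0, 0, -1], [0, 0, 0, 0, -1], [0, 0, 0, 0, -1]]}}

```text
time_s: 37.83
tool_pos: [0.5029, 0.3806, 0.1653]
tool_rot: [0.021, 1.0, -0.0, -0.0]
wrist_force: [-0.2, 0.1, -7.3]
finger_gap: 0.0456
gripper_force: 35.0
```

Run:
```python
from plan import *
s=telemetry.read_state(); print(s["wrist_force"],s["finger_gap"])
c=capture("side")
cv2.imwrite("pics/r2.png",cv2.resize(c["pixels"][180:400,170:410],None,fx=2.7,fy=2.7,interpolation=cv2.INTER_CUBIC))
plan([(.5024,.381,.085,177.7,-1,4),(.5024,.381,.036,177.7,-1,5)])
```

```text
[-0.1924702   0.10684141 -7.30743348] 0.04563994640983865
from [5.029000e-01 3.806000e-01 1.653000e-01 1.776087e+02]
4 -> [5.024000e-01 3.811000e-01 8.480000e-02 1.776887e+02]
[[0.0,0.0,0.4,-0.0,-1],[0.0,0.0,0.4,-0.0,-1],[0.01,0.0,0.4,-0.01,-1],[0.0,0.01,0.41,-0.0,-1]]
5 -> [5.024000e-01 3.811000e-01 3.580000e-02 1.776887e+02]
[[0.0,-0.0,0.2,-0.0,-1],[0.0,-0.0,0.19,-0.0,-1],[0.0,-0.0,0.2,-0.0,-1],[0.0,-0.0,0.19,-0.0,-1],[0.0,-0.0,0.2,-0.0,-1]]
```

View pics/r2.png

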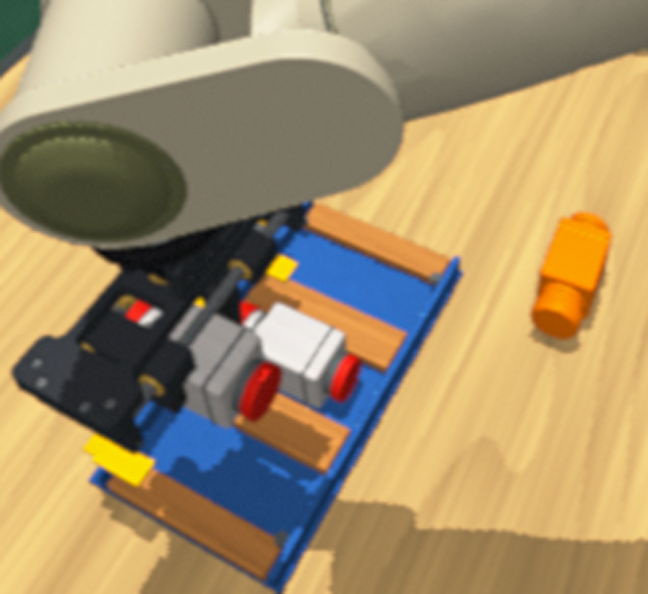

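A lies flat in the middle cradle, with its body at crop (295,352). D hangs over cradle2. I'll lower it and release with a moderate opening so the fingers clear A.

{"fn": "jog_arm", "kwargs": {"moves": [[0, 0, 0.4, 0, -1], [0, 0, 0.4, 0, -1], [0.01, 0.01, 0.4, -0.01, -1], [0, 0, 0.4, 0, -1], [0, 0, 0.3, 0, -1], [0, 0, 0.3, 0, -1], [0, 0, 0.2, 0, -1], [0, 0, 0.12, 0, -1], [0, 0, 0.06, 0, -1], [0, 0, 0, 0, -1]]}}

```text
time_s: 39.12
tool_pos: [0.5021, 0.382, 0.0364]
tool_rot: [0.02, 1.0, 0.0, 0.0]
wrist_force: [-0.1, 0.1, -7.2]
finger_gap: 0.0459
gripper_force: 35.0
```

Run:
```python
from plan import *
print(np.round(pose(),4),telemetry.read_state()["wrist_force"])
```

```text
[5.021000e-01 3.820000e-01 3.640000e-02 1.777653e+02] [-0.13573756  0.05777115 -7.15971021]
```

{"fn": "jog_arm", "kwargs": {"moves": [[0, 0, 0.025, 0, -1], [0, 0, 0, 0, 0.4], [0, 0, 0, 0, 0.4], [0, 0, 0, 0, 0.4], [0, 0, 0, 0, 0.4], [0, 0, -0.3, 0, 0.4], [0, 0, -0.7, 0, 0.4], [0, 0, -0.7, 0, 0.4], [0, 0, -0.7, 0, 1], [0, -0.8, 0, 0, 1], [0, -0.8, 0, 0, 1], [0, -0.8, 0, 0, 1]]}}

```text
time_s: 40.62
tool_pos: [0.4973, 0.2609, 0.1562]
tool_rot: [0.019, 1.0, 0.0, 0.001]
wrist_force: [1.2, -0.7, 1.3]
finger_gap: 0.088
gripper_force: 0.0
```

{"fn": "jog_arm", "kwargs": {"moves": [[0, -0.8, 0, 0.9, 1], [-0.11, -0.8, 0, 0.9, 1], [-0.22, -0.77, 0, 0.9, 1], [-0.3, -0.74, 0, 0.9, 1], [-0.38, -0.7, 0, 0.9, 1], [0, 0, 0, 0.9, 1], [0, 0, 0, 0.9, 1], [0, 0, 0, 0.9, 1], [0, 0, 0, 0.9, 1], [0, 0, 0, 0.9, 1], [0, 0, 0, 0.9, 1], [0, 0, 0, 0.9, 1]]}}

```text
time_s: 42.12
tool_pos: [0.4913, 0.062, 0.1561]
tool_rot: [0.7, 0.714, 0.0, 0.001]
wrist_force: [0.4, -0.5, -0.3]
finger_gap: 0.088
gripper_force: 0.0
```

Run:
```python
from plan import *
c=capture("top"); im=c["pixels"]; print(np.round(pose(),4))
cv2.imwrite("pics/end1.png",cv2.resize(im[110:300,165:500],None,fx=2.35,fy=2.35,interpolation=cv2.INTER_CUBIC))
for o in couplers(c,(165,110,500,300)): print(*o)
```

```text
[4.91400e-01 6.20000e-02 1.56000e-01 9.08437e+01]
[454. 209.] [ 0.5245 -0.3802] -92.6 330 61 [-0.049  0.048]
[224. 219.] [0.4994 0.2917] -3.4 357 104 [-0.052  0.057]
[191. 219.] [0.5005 0.3866] -1.0 332 72 [-0.049  0.051]
[451. 234.] [ 0.4502 -0.3673] -89.2 328 57 [-0.049  0.049]
```

View pics/end1.png

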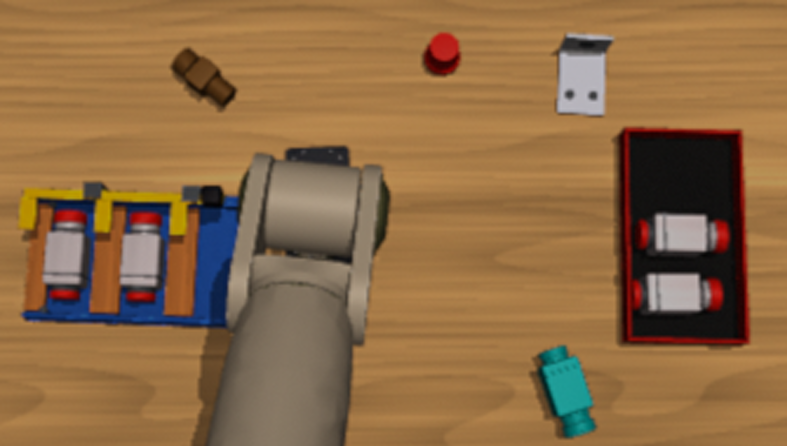

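The top view shows D and A flat in cradles 2 and 1, and C and B flat and apart in the tray at crop (683,232) and (675,293). B has been nudged about 1 cm but is still well inside. Bystanders and look-alikes are unmoved. Now I'll lock the strip.

Run:
```python
from plan import *
c=capture("side"); cv2.imwrite("pics/s13.png",c["pixels"][60:400,170:480])
plan([(.5668,.1995,.16,87.7,1,5),(.5668,.1995,.08,87.7,1,3)])
```

```text
from [4.913e-01 6.200e-02 1.559e-01 9.131e+01]
5 -> [ 0.5666  0.1993  0.1599 87.71  ]
[[0.54,0.31,-0.02,0.09,1],[0.55,0.31,-0.02,0.09,1],[0.55,0.3,-0.01,0.09,1],[0.56,0.3,-0.02,0.09,1],[0.55,0.28,-0.01,0.09,1]]
3 -> [5.666e-01 1.993e-01 7.990e-02 8.771e+01]
[[0.0,0.0,0.53,0.0,1],[0.0,0.0,0.53,0.0,1],[0.0,0.0,0.54,0.0,1]]
```

View pics/s13.png

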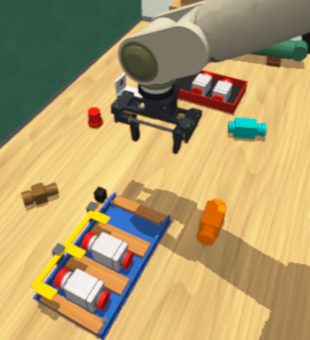

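The side view shows both rack couplers seated at (107,252) and (83,289) with the tabs between the cradles. Both scrap couplers lie flat in the tray at (200,83) and (222,90).

{"fn": "jog_arm", "kwargs": {"moves": [[0.54, 0.31, -0.02, 0.09, 1], [0.55, 0.31, -0.02, 0.09, 1], [0.55, 0.3, -0.01, 0.09, 1], [0.56, 0.3, -0.02, 0.09, 1], [0.55, 0.28, -0.01, 0.09, 1], [0, 0, 0, 0, 1], [0, 0, 0, 0, 1], [0, 0, 0, 0, 1]]}}

```text
time_s: 43.22
tool_pos: [0.5661, 0.1986, 0.1593]
tool_rot: [0.721, 0.693, -0.0, 0.0]
wrist_force: [-0.2, 0.3, 0.4]
finger_gap: 0.0883
gripper_force: 0.0
```

{"fn": "jog_arm", "kwargs": {"moves": [[0, 0, 0.53, 0, 1], [0, 0, 0.53, 0, 1], [0, 0, 0.54, 0, 1], [0, 0, 0, 0, 1], [0, 0, 0, 0, -1], [0, 0, 0, 0, -1], [0, 0, 0, 0, -1], [0, 0, 0, 0, -1], [0, 0, 0, 0, -1], [0, 0, 0, 0, -1], [0, 0, 0, 0, -1], [0, 0, 0, 0, -1]], "squeeze": 12}}

```text
time_s: 44.72
tool_pos: [0.5664, 0.1994, 0.0789]
tool_rot: [0.721, 0.693, 0.0, 0.0]
wrist_force: [0.7, 0.7, -0.7]
finger_gap: 0.024
gripper_force: 12.0
```

Run:
```python
from plan import *
s=telemetry.read_state();print(np.round(pose(),4),s["wrist_force"],s["finger_gap"],s["gripper_force"])
```

```text
[5.66400e-01 1.99400e-01 7.89000e-02 8.77526e+01] [ 0.74164549  0.71757948 -0.67634089] 0.02398834056734587 12.00012122048065
```

{"fn": "jog_arm", "kwargs": {"moves": [[-0.12, 0, 0, 0, -1], [-0.12, 0, 0, 0, -1], [-0.12, 0, 0, 0, -1], [-0.12, 0, 0, 0, -1], [-0.12, 0, 0, 0, -1], [-0.12, 0, 0, 0, -1], [-0.1, 0, 0, 0, -1]]}}

```text
time_s: 45.6
tool_pos: [0.5646, 0.158, 0.079]
tool_rot: [0.721, 0.693, -0.0, -0.0]
wrist_force: [0.6, 2.8, -0.9]
finger_gap: 0.0241
gripper_force: 12.0
```

{"fn": "jog_arm", "kwargs": {"moves": [[-0.05, 0, 0, 0, -1], [-0.05, 0, 0, 0, -1], [-0.04, 0, 0, 0, -1], [0, 0, 0, 0, -1]]}}

```text
time_s: 46.1
tool_pos: [0.5644, 0.1531, 0.079]
tool_rot: [0.721, 0.693, 0.001, -0.001]
wrist_force: [1.9, 12.7, -1.6]
finger_gap: 0.0236
gripper_force: 12.0
```

{"fn": "jog_arm", "kwargs": {"moves": [[-0.04, 0, 0, 0, -1], [-0.04, 0, 0, 0, -1], [0, 0, 0, 0, -1]]}}

```text
time_s: 46.48
tool_pos: [0.5642, 0.1497, 0.0791]
tool_rot: [0.721, 0.693, 0.002, -0.001]
wrist_force: [1.2, 17.1, -1.8]
finger_gap: 0.024
gripper_force: 12.0
```

{"fn": "jog_arm", "kwargs": {"moves": [[0, 0, 0, 0, 1], [0, 0, 0, 0, 1], [0, 0, 0, 0, 1], [0, 0, 0, 0, 1], [0, 0, 0, 0, 1], [0, 0, -0.6, 0, 1], [0, 0, -0.8, 0, 1], [0, 0, -0.8, 0, 1], [-0.8, 0, 0, 0, 1], [-0.8, 0, 0, 0, 1], [-0.8, 0, 0, 0, 1], [-0.8, 0, 0, 0, 1]]}}

```text
time_s: 47.98
tool_pos: [0.5579, -0.0137, 0.1891]
tool_rot: [0.721, 0.693, 0.0, 0.0]
wrist_force: [0.9, 0.5, -0.8]
finger_gap: 0.0885
gripper_force: 0.0
```

{"fn": "jog_arm", "kwargs": {"moves": [[-0.8, 0, 0, 0, 1], [-0.8, 0, 0, 0, 1], [-0.4, 0, 0, 0, 1], [0, 0, 0, 0, 1], [0, 0, 0, 0, 1]]}}

```text
time_s: 48.6
tool_pos: [0.5542, -0.1112, 0.189]
tool_rot: [0.72, 0.694, 0.0, -0.0]
wrist_force: [-0.9, 0.6, 0.3]
finger_gap: 0.0878
gripper_force: 0.0
```

Run:
```python
from plan import *
c=capture("top"); im=c["pixels"]; print(np.round(pose(),4))
cv2.imwrite("pics/end2.png",cv2.resize(im[165:265,165:300],None,fx=5.5,fy=5.5,interpolation=cv2.INTER_CUBIC))
for o in couplers(c,(165,110,500,300)): print(*o)
```

```text
[ 0.5543 -0.1111  0.189  87.84  ]
[454. 209.] [ 0.5246 -0.3802] -92.3 331 60 [-0.049  0.048]
[191. 219.] [0.5001 0.3865] -2.0 329 57 [-0.049  0.051]
[224. 220.] [0.4968 0.2919] -3.5 333 58 [-0.05   0.052]
[451. 234.] [ 0.4502 -0.3673] -89.2 328 57 [-0.049  0.049]
```

View pics/end2.png

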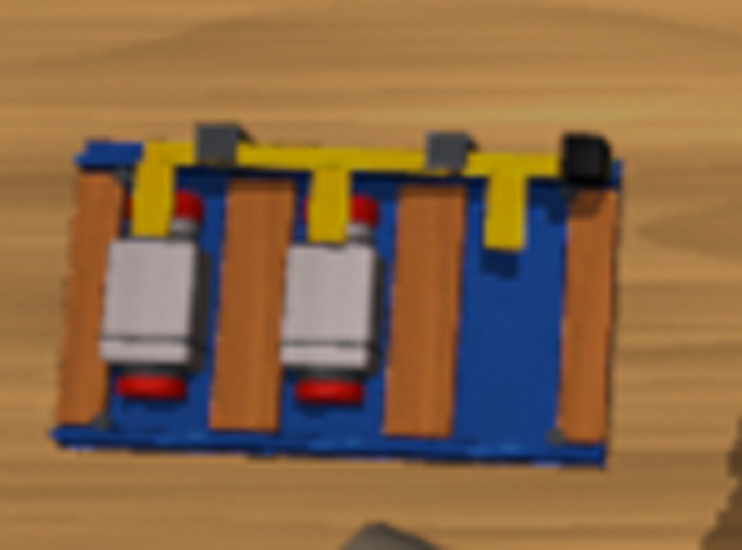

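The picture shows both couplers flat under tabs, with tab ends at crop (152,236), (329,242) and (505,248). A quick numerical check of the lock position follows.

Run:
```python
from plan import *
c=capture("top");a=-.0403;R=np.array([[np.cos(a),-np.sin(a)],[np.sin(a),np.cos(a)]])
for u,v in((152,236),(329,242),(505,248)): print(np.round((p2w(c,165+(u+.5)/5.5-.5,165+(v+.5)/5.5-.5,.062)[:2]-[.4987,.2891])@R,4))
```

```text
[0.0278 0.0908]
[ 0.0275 -0.0012]
[ 0.0272 -0.0928]
```

Tabs are at +0.091, −0.001 and −0.093 m, so the strip is fully home to within a millimetre and the push ended against the hard stop. I'm handing the job in.

```bash
python3 -c "
from cell import robot
print(robot.sign_off())"
```

```text
the job is handed in; nothing more can be done
None
```

Job handed in: the two complete couplers (about 0.70 and 0.80 kg) lie flat in the middle and +y cradles, the two stripped ones (about 0.38 kg each by the wrist reading) lie flat and apart in the scrap tray, the lock strip went to its open stop first and is now home against its locked stop, and I left the bystanders and look-alikes alone.

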